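Comb stud bolts into rows in the parts tray

ROBOT

A 6-joint arm with a two-finger parallel gripper is mounted at the origin on the work surface. World frame = base frame: x ahead of the robot, y to its left, z up, the work surface at z = 0. Lengths are in mm, angles in rad, forces in N, time in s.
With the tool pointing down it reaches from about 350 to 975 mm from the base axis. Payload 7.1 kg.
Tool frame: the origin (TCP) lies at the centre of the arm's flange, where the gripper is bolted on; the fingertips stand 182 mm ahead of it and the grasp point (between the pads) lies 163 mm ahead of it; x points along the fingers, y is the direction in which the jaws open and shut, and the axes are right-handed (so a half turn about x gives the same grasp; the last joint's range is limited). The gripper opens to 88 mm and grips with 3 to 60 N. Pads are 20 mm wide; open, the fingers measure 115 mm over their backs; the gripper's body (75 mm by 178 mm) begins 61 mm behind the grasp point.
Start: joints at [1.211, 0.423, 1.63, -0, 1.089, -0.019], TCP at [208.869, 589.05, 404.675] pointing down, gripper open.
Joint ranges: [-3, 3], [-0.9, 2.11], [0.09, 2.58], [-1.31, 4.45], [0.11, 2.69], [-2.54, 2.54]. Speed limits (rad/s): [2.39, 2.39, 3.01, 3.14, 3.14, 3.14].

INTERFACE

Orientations are given as a rotation vector (axis times angle).
In Python, from workcell import readout, viewer, workorder, models gives the robot as it stands. The module is installed in compiled form; this text tells all that it offers.
- The arm moves only by the tool apply_moves, never from a script. Its argument "commands" is a list that holds one entry, the list of rows, each a list of 4 numbers: the shift along the world's x, y, z in m, then the turn about the world's z in rad. A call has 1 to 8 rows; each row is the pose to reach, as a shift and turn from the pose commanded when the call began; what a row does not reach only later rows make up. A row lasts 1/8 s, in which the tool goes at most 62.5 mm and 10.7 degrees, less where a joint would pass 70% of its speed; a pose out of reach is approached as far as the arm can. A call with a gripper value outside its range is refused whole. "gripper" is the finger opening in m, from 0 to 0.0878, set as the call begins (left out, the last holds). The fingers move at their own pace and stop on an object; the grip force is fixed at half the most. Time passes only in rows, so rows that repeat a pose let the fingers close. It gives the time, the measured TCP pose, the force and the opening at its end, in the units of the state.
- readout.get_obs(): the state, without advancing time (a new reading comes with each control period).
- viewer.get_image(name): name is "scene" or "top" or "wrist"; returns a dict with "color" (400x640x3 uint8, red, green, blue), "vertical_fov" (degrees; the focal length in pixels is half the picture's height over the tangent of half this angle, whatever the lens; pixels are square), "cx", "cy" (the principal point, pixels), "rvec" (rotation vector, rad) and "tvec" (3), from world to camera coordinates, as OpenCV has them. Camera axes: x right, y down, z forward; pixel columns grow to the right and rows downward; lengths in mm; the calibration is good to about 2 mm. A picture is of the moment at which its call begins. There is no depth.
- workorder.close_job(): hands the job in, once; it reports no verdict.
Trained networks look in the newest picture that a camera, given by its name, has taken for a name from the list of things; names that differ only in an ending like _2 or _b are one class to them, and where a whole thing is asked for, a point or a joint stands for the part that bears it (a point fixed in the world has none). Each returns a list of dicts, best first, with "conf" (0 to 1); they miss things now and then, are a little off and sometimes report something else, mostly with a low value. They report only what shows in the picture. A call takes as long as a camera call. They do not tell look-alikes from the thing itself.
- models.search_frame(camera, label): "position" ([x, y, z] in mm, in world coordinates, good to about 4 mm: the middle of the surface that is visible of it).
- models.place_of(camera, label): "position" ([x, y, z] in mm, in world coordinates, good to about 4 mm: a listed point, or the origin of a listed thing).
The state is a dict: "t": time; "qpos": joint angles; "qvel": joint speeds; "joint_torque": joint torques, N m; "ee_pos": TCP position; "orientation": TCP orientation; "ft_force": force on the tool from outside, world axes, zero at the start; "moment": the same for the moment, N m; "width": finger opening in mm.
Only numpy, scipy, OpenCV 4.12 (cv2) and the standard library are available. Lean on these libraries where they do the work, as an engineer would, in place of code of your own. Each camera call takes 0.05 s, during which the arm holds its last target.

TASK

Two rusty stud bolts lie askew in the open metal parts tray. Pick up the hand rake, set it into the tray behind them and comb both studs towards the robot until they lie in tidy parallel rows along the tray wall with the yellow top edge, one up against the wall and the other snug behind it; move the studs with the rake only, not with the gripper. Then stand the rake on its tines on the bench outside the tray and let go.

Things in the scene. Friction and masses are not known exactly. Their poses are not given: they have to be found in the camera images.
- rake: hand rake standing on its tines, 0.35 kg: steel head 28 mm thick (x), 160 mm wide (y), top 41 mm above the feet, nine 26 mm tines; upright wooden grip block 20 mm thick (x), 50 mm wide (y), in the middle, 41 to 115 mm above the feet: grip it across x, 80 mm up. Origin mid between the tine feet, z up. The flat sides facing +x and -x comb, both alike. Starts on the bench, left or right.
- tray: fixed open metal tray with slotted walls, 238 mm (x) by 208 mm (y) outside, 36 mm high; walls and floor 4 mm thick (inside 230 by 200 mm). Origin at the centre of its underside, on the bench, z up. The wall at its -x end, on the robot's side, has a yellow top edge and runs along y. At the start the studs leave the 45 mm next to the wall at its +x end free.
- stud_a: rusty threaded stud bolt, 110 mm long, 0.16 kg: 14 mm round shank with a hexagonal nut (22 mm across flats, 25 mm across corners, 13 mm long) centred 43 mm either side of its middle. Origin at the middle of its axis, about 11 mm above the tray floor; its y axis runs along the stud. It slides and may tumble over when pushed.
- stud_b: the second, like stud_a: rusty threaded stud bolt, 110 mm long, 0.16 kg: 14 mm round shank with a hexagonal nut (22 mm across flats, 25 mm across corners, 13 mm long) centred 43 mm either side of its middle. Origin at the middle of its axis, about 11 mm above the tray floor; its y axis runs along the stud. It slides and may tumble over when pushed.
Mind the look-alikes: they are no part of the job. What is shaped like the stud_a but red is not meant. There is more than one size of the rake; the one meant has the size given above.

How it is judged (in metres and radians):
On the way, in this order (a step that is already met when the one before it is completed fails the run):
1. the rake, held by the gripper, is down inside the tray (its tine feet lower than the tray's rim) (contact force between the fingers and rake above 1 N and z of rake in the frame of tray below 0.03 m and x of rake in the frame of tray between -0.115 and 0.115 m and y of rake in the frame of tray between -0.1 and 0.1 m), for 0.05 s.
2. with the rake still held, both studs lie in rows along the yellow-edged wall (contact force between the fingers and rake above 1 N and x of stud_a in the frame of tray between -0.115 and -0.055 m and y of stud_a in the frame of tray between -0.1 and 0.1 m and angle between the y axis of each of stud_a, stud_b and the y axis of tray, either way round below 0.18 rad and z of each of stud_a, stud_b in the frame of tray below 0.026 m and x of stud_b in the frame of tray between -0.115 and -0.055 m and y of stud_b in the frame of tray between -0.1 and 0.1 m), for 0.1 s.
At the end, for the whole second after the job is handed in: both studs lie flat on the floor inside the tray, parallel to the yellow-edged wall within 10 degrees, their middles less than 60 mm from that wall's inner face (38 mm is the ideal for the second); the rake stands upright on its tines on the bench outside the tray, within 10 degrees; all at rest (x of stud_a in the frame of tray between -0.115 and -0.055 m and y of stud_a in the frame of tray between -0.1 and 0.1 m and angle between the y axis of each of stud_a, stud_b and the y axis of tray, either way round below 0.18 rad and z of each of stud_a, stud_b in the frame of tray below 0.026 m and x of stud_b in the frame of tray between -0.115 and -0.055 m and y of stud_b in the frame of tray between -0.1 and 0.1 m and angle between rake's own z axis and vertical below 0.17 rad and height (world z) of rake below 0.02 m and not (x of rake in the frame of tray between -0.115 and 0.115 m and y of rake in the frame of tray between -0.1 and 0.1 m) and linear speed of each of stud_a, stud_b, rake below 0.02 m/s); the robot touches nothing.
It fails at once if the gripper or arm touches a stud (contact force between any of the fingers, the arm and stud_a above 0.5 N or contact force between any of the fingers, the arm and stud_b above 0.5 N).
It also fails if it takes over 51 s, if anything falls off the work surface, if the arm or the gripper's body presses on something with over 40 N, if the wrist force passes 120 N, or if a joint passes its speed limit or range.

## Working session

There is one attempt and no reset: what is moved stays moved. The work goes in short steps, Python scripts to look and compute and a tool call to move; the robot and the scene stay as the last step left them, time stands still between calls to the robot, and variables do not carry over. Pictures are saved under pics/ and viewed, and the job is handed in when it is done.

Besides the shell and the picture viewer there is one more tool, called after "Request:" by a JSON object that holds its "api" and its "payload", one argument or row to a line. apply_moves: Moves the arm, as the interface text tells. Its arguments: {"type":"object","properties":{"commands":{"type":"array","items":{"type":"array","items":{"type":"array","items":{"type":"number"}}}},"gripper":{"type":"number"}},"required":["commands"]}

```bash
mkdir -p pics; cat > h.py <<'E'
import numpy as np, cv2
from workcell import readout, viewer, workorder, models
def snap(n,f):
    d=viewer.get_image(n); cv2.imwrite('pics/'+f,d['color'][:,:,::-1]); return d
def K(d):
    f=200/np.tan(np.radians(d['vertical_fov'])/2); return np.array([[f,0,d['cx']],[0,f,d['cy']],[0,0,1.]])
def unproj(d,u,v,z):
    R=cv2.Rodrigues(np.array(d['rvec'],float))[0]; t=np.array(d['tvec'],float)
    c=-R.T@t; r=R.T@np.linalg.inv(K(d))@np.array([u,v,1.]); return c+r*(z-c[2])/r[2]
def proj(d,p):
    return cv2.projectPoints(np.array(p,float).reshape(-1,3),np.array(d['rvec'],float),np.array(d['tvec'],float),K(d),None)[0].reshape(-1,2)
E
python3 - <<'E'
from h import *
import pickle
D={}
for n in ['top','scene','wrist']:
    d=D[n]=snap(n,n+'0.png')
    for l in ['rake','tray','stud_a']:
        print(n,l,[(np.round(x['position']).tolist(),round(x['conf'],2),np.round(proj(d,x['position'])[0]).tolist()) for x in models.place_of(n,l)])
pickle.dump(D,open('d0.pkl','wb'))
o=readout.get_obs();print(o)
E
```

```text
top rake [([529.0, -149.0, 2.0], 0.78, [365.0, 223.0]), ([749.0, -314.0, -1.0], 0.78, [438.0, 120.0])]
top tray [([528.0, 143.0, 3.0], 0.85, [228.0, 227.0])]
top stud_a [([551.0, 155.0, 13.0], 0.95, [221.0, 216.0]), ([348.0, -101.0, 11.0], 0.93, [344.0, 311.0]), ([478.0, 149.0, 14.0], 0.88, [224.0, 250.0])]
scene rake [([745.0, -309.0, 1.0], 0.75, [199.0, 183.0]), ([530.0, -149.0, 1.0], 0.71, [302.0, 188.0])]
scene tray [([531.0, 138.0, 4.0], 0.66, [369.0, 275.0])]
scene stud_a [([474.0, 153.0, 15.0], 0.79, [394.0, 265.0]), ([344.0, -102.0, 9.0], 0.73, [372.0, 168.0]), ([547.0, 159.0, 19.0], 0.68, [370.0, 283.0])]
wrist rake []
wrist tray []
wrist stud_a []
{'t': 0.6, 'qpos': array([ 1.21097838e+00,  4.23093653e-01,  1.62992102e+00,  1.35594672e-05,
        1.08864044e+00, -1.89943978e-02]), 'qvel': array([-0.00083013, -0.0002986 ,  0.0006043 , -0.0001073 , -0.00053881,
        0.00114252]), 'joint_torque': array([-3.67368912e-04, -5.44298315e+01, -2.73927248e+01,  6.44366839e-02,
        1.69752608e-02, -9.02626880e-06]), 'ee_pos': array([208.87526169, 589.03254315, 404.67075421]), 'orientation': array([ 0.26740708,  1.55422275, -0.26750025]), 'ft_force': array([-0.31013075,  0.5946843 ,  0.78548304]), 'moment': array([-0.07212913,  0.03681453,  0.02667774]), 'width': 87.80619863709009}
```

View pics/top0.png

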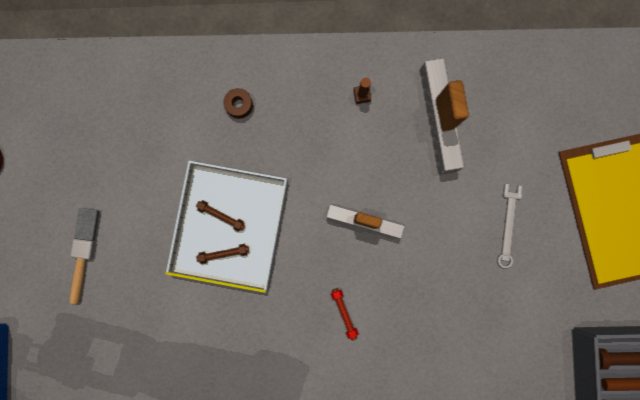

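View pics/scene0.png

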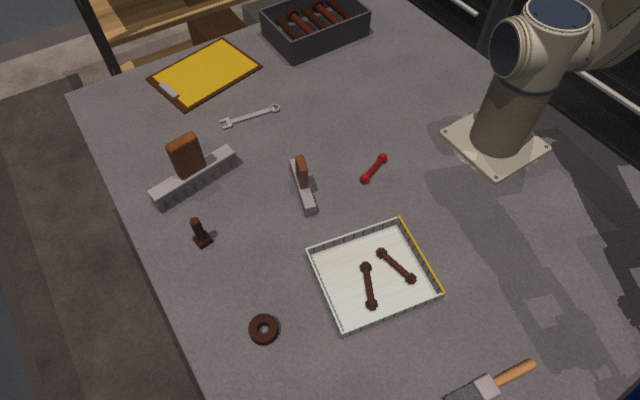

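```bash
python3 - <<'E'
import cv2
i=cv2.imread('pics/top0.png'); cv2.imwrite('pics/tc.png',cv2.resize(i[80:340,130:490],None,fx=2.2,fy=2.2,interpolation=2))
i=cv2.imread('pics/scene0.png'); cv2.imwrite('pics/sc.png',cv2.resize(i[130:360,160:480],None,fx=2.5,fy=2.5,interpolation=2))
E
```

```text
(no output)
```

View pics/tc.png

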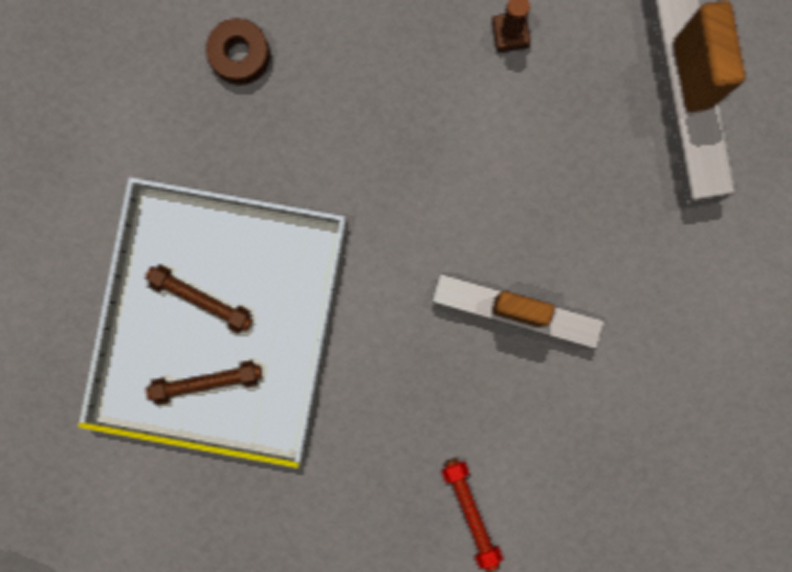

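View pics/sc.png

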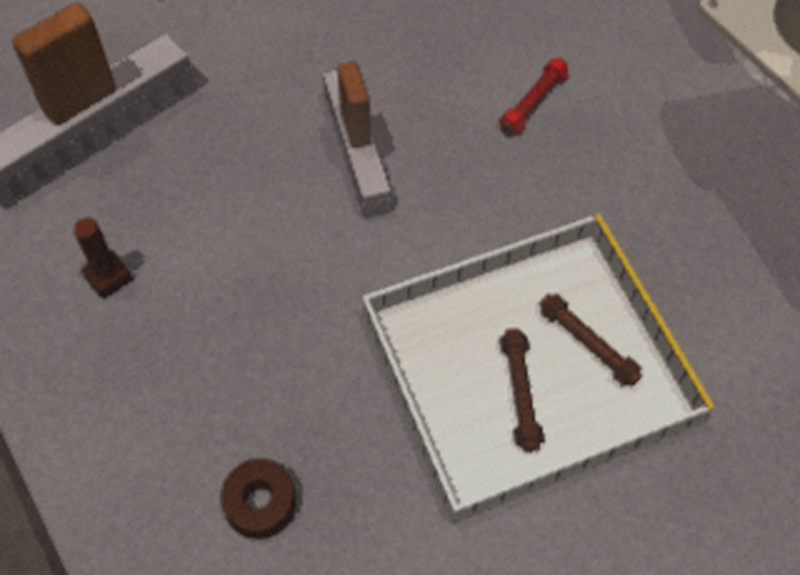

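Rake candidates in the top picture are the small one at (365,222) and the large one at (443,115). The studs are rusty at (221,216) and (224,252), and there is a red look-alike at (344,313). I'll check sizes by unprojecting.

```bash
python3 - <<'E'
from h import *
import pickle
D=pickle.load(open('d0.pkl','rb')); d=D['top']
def C(p,z): return np.array([unproj(d,130+(u+.5)/2.2-.5,80+(v+.5)/2.2-.5,z)[:2] for u,v in p])
def rep(n,P):
    L=[np.linalg.norm(P[i]-P[(i+1)%len(P)]) for i in range(len(P))]; A=[np.degrees(np.arctan2(*(P[(i+1)%len(P)]-P[i])[::-1])) for i in range(len(P))]
    print(n,P.round().tolist(),np.round(L),np.round(A,1),P.mean(0).round(1))
rep('tray',C([(130,179),(344,217),(299,467),(80,425)],36))
rep('rake',C([(439,275),(604,320),(598,348),(433,300)],41))
rep('grip',C([(500,290),(554,304),(549,325),(495,312)],115))
big=np.array([unproj(d,u,v,41)[:2] for u,v in [(426,62),(442,60),(462,167),(446,171)]]); rep('big',big)
rep('s1',C([(156,276),(240,320)],15)); rep('s2',C([(157,391),(251,374)],15))
T=C([(130,179),(344,217),(299,467),(80,425)],36)
print(cv2.Rodrigues(readout.get_obs()['orientation'])[0].round(3))
d=D['scene']
c=[(366,298),(598,216),(711,407),(456,512)]
P=np.array([unproj(d,160+(u+.5)/2.5-.5,130+(v+.5)/2.5-.5,36)[:2] for u,v in c]);rep('tray sc',P)
E
```

```text
tray [[664.0, 216.0], [624.0, 15.0], [392.0, 60.0], [434.0, 263.0]] [205. 237. 208. 235.] [-101.2  169.    78.2  -11.6] [528.7 138.7]
rake [[568.0, -73.0], [523.0, -226.0], [497.0, -220.0], [544.0, -67.0]] [159.  27. 160.  24.] [-106.4  166.2   72.7  -14.6] [ 532.8 -146.8]
grip [[548.0, -124.0], [535.0, -171.0], [517.0, -166.0], [529.0, -120.0]] [48. 19. 48. 20.] [-105.7  165.1   75.4  -14.1] [ 532.7 -145.3]
big [[863.0, -282.0], [867.0, -316.0], [640.0, -349.0], [633.0, -316.0]] [ 34. 229.  34. 233.] [ -83.8 -171.6  103.     8.3] [ 750.9 -315.6]
s1 [[574.0, 197.0], [530.0, 117.0]] [91. 91.] [-118.6   61.4] [551.7 157. ]
s2 [[464.0, 197.0], [478.0, 107.0]] [91. 91.] [-80.8  99.2] [471.1 151.7]
[[-0.     0.334  0.942]
 [-0.     0.942 -0.334]
 [-1.    -0.    -0.   ]]
tray sc [[624.0, 20.0], [394.0, 65.0], [435.0, 266.0], [666.0, 222.0]] [234. 205. 235. 206.] [ 168.8   78.5  -10.9 -101.8] [529.8 143.4]
```

The small rake measures 159 x 26 mm, so it is the right one; the large one is about 230 mm wide. Moving above it.

Request:
{"api": "apply_moves", "payload": {
  "commands": [
    [[0.025, -0.057, 0, -0.115], [0.05, -0.113, 0, -0.229], [0.075, -0.17, 0, -0.344], [0.1, -0.226, 0, -0.458], [0.125, -0.283, 0, -0.573], [0.149, -0.34, 0, -0.687], [0.174, -0.396, 0, -0.802], [0.199, -0.453, 0, -0.916]]
  ],
  "gripper": 0.0878
}}

```text
t: 1.6
ee_pos: [408.4, 134.2, 405.2]
orientation: [0.978, 1.339, -0.976]
ft_force: [0.8, 1.0, 0.3]
width: 87.6
```

Request:
{"api": "apply_moves", "payload": {
  "commands": [
    [[0.025, -0.057, -0.012, -0.115], [0.05, -0.113, -0.025, -0.229], [0.075, -0.17, -0.037, -0.344], [0.1, -0.226, -0.05, -0.458], [0.124, -0.283, -0.064, -0.573], [0.124, -0.283, -0.064, -0.573], [0.124, -0.283, -0.064, -0.573]]
  ]
}}

```text
t: 2.48
ee_pos: [531.5, -146.9, 340.4]
orientation: [1.397, 1.076, -1.398]
ft_force: [-0.4, 0.7, -1.0]
width: 88.0
```

```bash
cat > look.py <<'E'
from h import *
import sys,pickle
n,f=sys.argv[1:3]
d=snap(n,f+'.png'); pickle.dump(d,open(f+'.pkl','wb'))
o=readout.get_obs();R=cv2.Rodrigues(o['orientation'])[0]
print(round(o['t'],2),o['ee_pos'].round(1),'jaw deg',np.degrees(np.arctan2(R[1,1],R[0,1])).round(1),'F',o['ft_force'].round(1),'w',round(o['width'],1))
for l in sys.argv[3:]:
    print(l,[(np.round(x['position'],1).tolist(),round(x['conf'],2)) for x in models.place_of(n,l)])
E
python3 look.py wrist w1 rake
```

```text
2.52 [ 531.4 -146.2  340.7] jaw deg -14.8 F [-0.6 -0.2 -0.3] w 87.8
rake [([530.7, -150.8, -4.6], 0.73)]
```

View pics/w1.png

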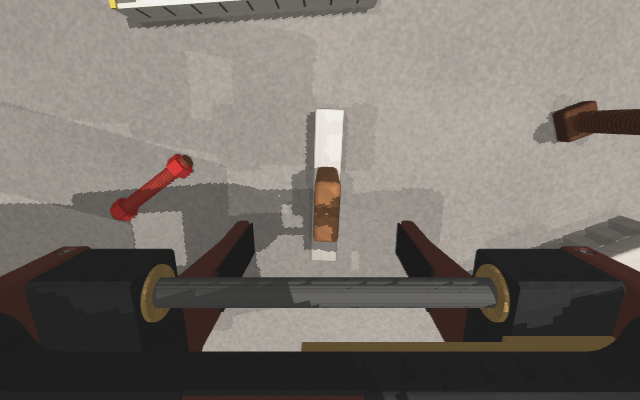

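```bash
python3 - <<'E'
from h import *
import pickle
d=pickle.load(open('w1.pkl','rb'))
P=np.array([unproj(d,u,v,41)[:2] for u,v in [(316,110),(344,110),(337,261),(312,261)]]);print(P.round(1))
m=(P[0]+P[1])/2-(P[2]+P[3])/2;print(np.degrees(np.arctan2(m[1],m[0]))-90,np.linalg.norm(m),P.mean(0))
E
```

```text
[[ 544.2  -66.5]
 [ 569.8  -73.3]
 [ 524.8 -224.1]
 [ 498.6 -217.1]]
-16.71910345581965 157.35940721626693 [ 534.33331495 -145.24826938]
```

Request:
{"api": "apply_moves", "payload": {
  "commands": [
    [[0.002, 0, -0.04, -0.02], [0.002, 0, -0.08, -0.02], [0.002, 0, -0.096, -0.02], [0.002, 0, -0.096, -0.02]]
  ]
}}

```text
t: 3.08
ee_pos: [533.7, -146.1, 244.4]
orientation: [1.41, 1.066, -1.412]
ft_force: [0.5, 0.1, 0.5]
width: 87.6
```

Request:
{"api": "apply_moves", "payload": {
  "commands": [
    [[0, 0, 0, 0], [0, 0, 0, 0], [0, 0, 0, 0], [0, 0, 0, 0], [0, 0, 0, 0], [0, 0, 0, 0]]
  ],
  "gripper": 0.0
}}

```text
t: 3.82
ee_pos: [533.8, -147.0, 244.6]
orientation: [1.412, 1.064, -1.412]
ft_force: [0.7, 0.4, -0.7]
width: 31.3
```

Request:
{"api": "apply_moves", "payload": {
  "commands": [
    [[0, 0, 0, 0], [0, 0, 0, 0], [0, 0, 0, 0], [0, 0, 0.01, 0], [0, 0, 0.04, 0], [0, 0, 0.08, 0], [0, 0, 0.09, 0], [0, 0, 0.09, 0]]
  ]
}}

```text
t: 4.82
ee_pos: [533.8, -146.9, 334.9]
orientation: [1.412, 1.063, -1.411]
ft_force: [0.2, -0.3, -3.3]
width: 19.7
```

```bash
python3 look.py wrist w2; python3 look.py top t2 rake tray stud_a; python3 -c "
import cv2
i=cv2.imread('pics/t2.png'); cv2.imwrite('pics/t2c.png',cv2.resize(i[140:320,140:420],None,fx=2.8,fy=2.8,interpolation=2))"
```

```text
4.88 [ 533.4 -146.8  334. ] jaw deg -16.0 F [-0.8 -0.1 -2.3] w 20.0
4.92 [ 533.3 -146.8  333.5] jaw deg -16.0 F [ 1.1 -0.9 -2.8] w 19.7
rake [([749.9, -313.9, -0.5], 0.74)]
tray [([531.7, 143.1, 1.3], 0.74)]
stud_a [([549.1, 160.6, 11.4], 0.95), ([476.2, 149.1, 14.3], 0.76)]
```

View pics/w2.png

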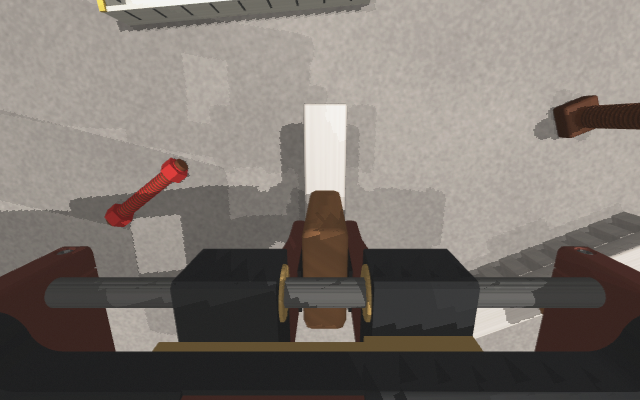

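View pics/t2c.png

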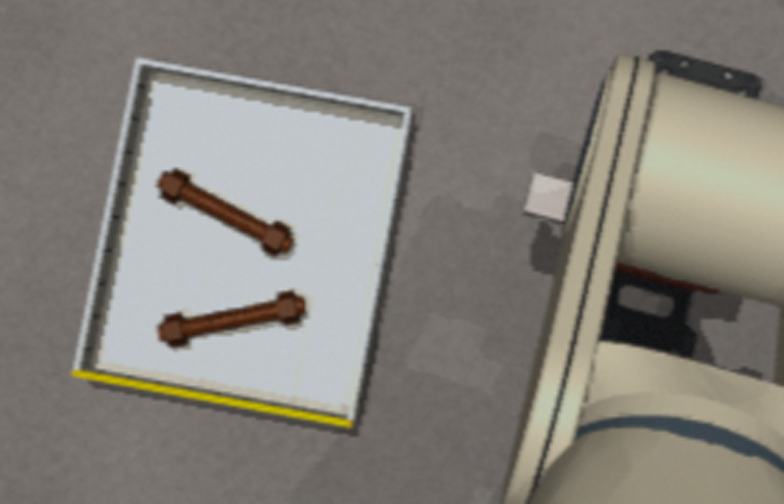

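Request:
{"api": "apply_moves", "payload": {
  "commands": [
    [[0.015, 0.045, 0, 0.013], [0.03, 0.095, 0, 0.027], [0.045, 0.145, 0, 0.042], [0.06, 0.195, 0, 0.056], [0.075, 0.24, 0, 0.07], [0.086, 0.272, 0, 0.08], [0.086, 0.272, 0, 0.08], [0.086, 0.272, 0, 0.08]]
  ]
}}

```text
t: 6.08
ee_pos: [619.4, 124.7, 333.6]
orientation: [1.353, 1.109, -1.356]
ft_force: [-1.1, 0.4, -3.4]
width: 19.9
```

```bash
python3 look.py wrist w3 stud_a tray rake
```

```text
6.12 [619.4 124.3 333.9] jaw deg -11.4 F [-1.  -0.8 -3.1] w 20.1
stud_a [([553.5, 152.9, 18.5], 0.97), ([470.1, 151.9, 14.5], 0.86)]
tray [([528.7, 146.0, 1.4], 0.69)]
rake [([620.5, 122.1, 87.1], 0.64)]
```

View pics/w3.png

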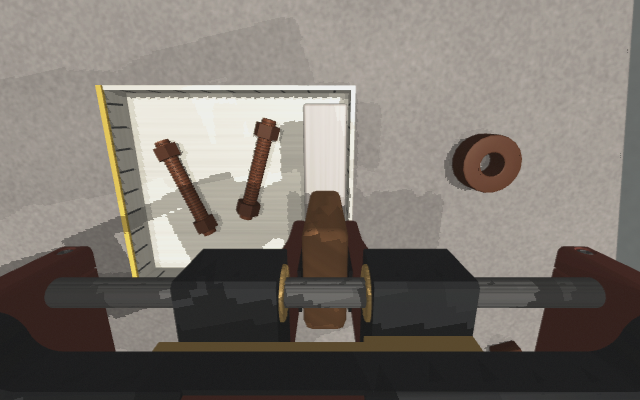

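```bash
python3 - <<'E'
from h import *
import pickle
d=pickle.load(open('w3.pkl','rb'))
for n,z,L in [('tray',36,[(355,86),(97,86),(352,220),(135,277)]),('rake',41+89,[(304,104),(347,104),(304,190),(347,190)]),('studs',15,[(267,128),(248,209),(168,150),(206,225)])]:
    P=np.array([unproj(d,u,v,z)[:2] for u,v in L]); 
    r=np.radians(-11.4); ex=np.array([np.cos(r),np.sin(r)]);ey=np.array([-ex[1],ex[0]])
    Q=P-[529.5,141]; print(n,P.round(1).tolist(),np.c_[Q@ex,Q@ey].round(1).tolist())
E
```

```text
tray [[666.5, 218.9], [433.6, 265.7], [641.3, 90.8], [395.9, 72.3]] [[118.9, 103.4], [-118.6, 103.3], [119.5, -27.1], [-117.4, -93.7]]
rake [[622.6, 206.5], [648.7, 201.3], [610.9, 153.1], [639.0, 147.5]] [[78.3, 82.6], [104.9, 82.6], [77.4, 27.9], [106.1, 28.0]]
studs [[573.6, 198.7], [531.3, 118.3], [466.3, 197.3], [480.1, 109.3]] [[31.8, 65.2], [6.3, -21.9], [-73.1, 42.7], [-42.2, -40.8]]
```

Everything agrees within 1 mm: the rake will sit at tray x 78..106 and y ±82. Lowering until the feet are about 2.5 mm above the tray floor.

Request:
{"api": "apply_moves", "payload": {
  "commands": [
    [[0, 0, -0.03, 0], [0, 0, -0.06, 0], [0, 0, -0.083, 0], [0, 0, -0.083, 0], [0, 0, -0.083, 0]]
  ]
}}

```text
t: 6.9
ee_pos: [620.1, 124.7, 252.5]
orientation: [1.355, 1.108, -1.354]
ft_force: [-0.6, -0.1, -3.8]
width: 19.8
```

```bash
python3 look.py wrist w4 stud_a; python3 look.py scene s4
```

```text
6.95 [620.2 124.8 252.7] jaw deg -11.4 F [ 0.2  0.2 -4.3] w 19.7
stud_a [([471.0, 151.1, 12.6], 0.77), ([551.9, 157.5, 16.4], 0.74)]
7.05 [620.1 125.  252.7] jaw deg -11.4 F [ 0.1 -0.4 -3.3] w 19.9
```

View pics/w4.png

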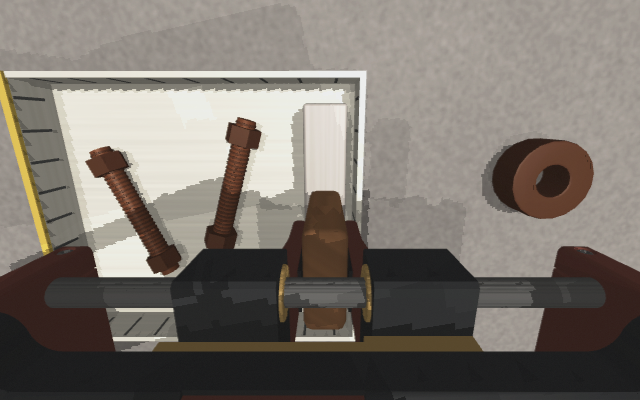

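View pics/s4.png

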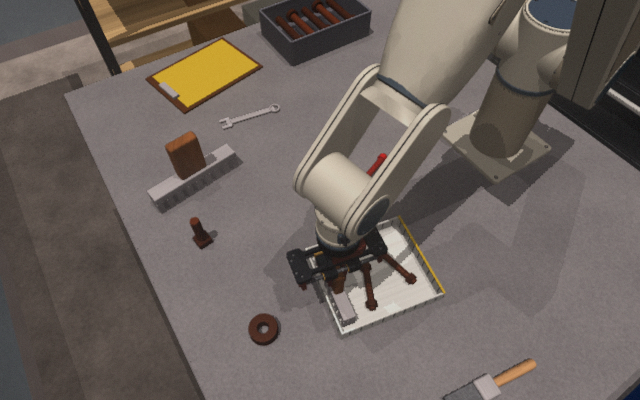

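Request:
{"api": "apply_moves", "payload": {
  "commands": [
    [[-0.0059, 0.0012, -0.001, 0], [-0.0118, 0.0024, -0.0015, 0], [-0.0176, 0.0036, -0.0015, 0], [-0.0235, 0.0048, -0.0015, 0], [-0.0294, 0.0059, -0.0015, 0], [-0.0353, 0.0071, -0.0015, 0], [-0.0412, 0.0083, -0.0015, 0], [-0.047, 0.0095, -0.0015, 0]]
  ]
}}

```text
t: 8.05
ee_pos: [572.6, 134.7, 250.3]
orientation: [1.355, 1.108, -1.354]
ft_force: [1.4, 0.8, -3.0]
width: 20.2
```

Request:
{"api": "apply_moves", "payload": {
  "commands": [
    [[-0.0059, 0.0012, 0, 0], [-0.0118, 0.0024, 0, 0], [-0.0176, 0.0036, 0, 0], [-0.0235, 0.0048, 0, 0], [-0.0294, 0.0059, 0, 0], [-0.0353, 0.0071, 0, 0], [-0.0412, 0.0083, 0, 0], [-0.047, 0.0095, 0, 0]]
  ]
}}

```text
t: 9.05
ee_pos: [525.6, 144.2, 250.3]
orientation: [1.355, 1.108, -1.354]
ft_force: [0.7, -0.1, -2.9]
width: 20.0
```

```bash
python3 look.py wrist w5 stud_a; python3 look.py scene s5; python3 -c "
import cv2
i=cv2.imread('pics/s5.png'); cv2.imwrite('pics/s5c.png',cv2.resize(i[190:350,280:480],None,fx=3,fy=3,interpolation=2))"
```

```text
9.1 [524.7 144.2 250. ] jaw deg -11.4 F [ 0.1  0.1 -2.7] w 20.3
stud_a [([465.6, 151.3, 14.4], 0.77), ([503.1, 158.3, 15.8], 0.64)]
9.2 [525.3 144.1 250. ] jaw deg -11.4 F [ 0.   0.3 -4.4] w 20.2
```

View pics/w5.png

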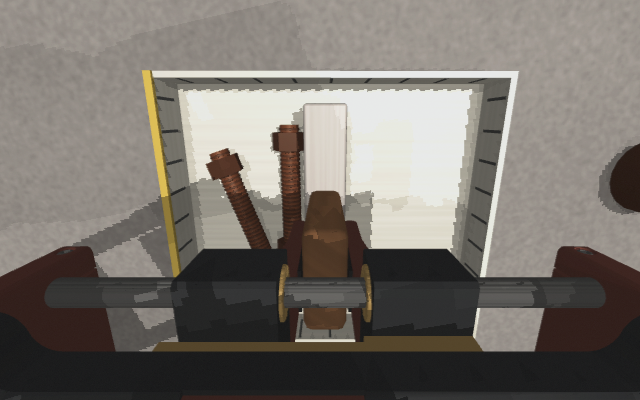

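View pics/s5c.png

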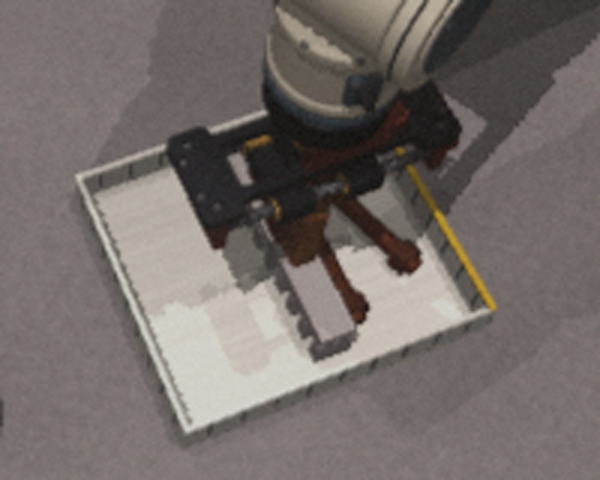

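The first stud lies flat along the rake and the second is still at an angle ahead of it. I'll continue more slowly.

Request:
{"api": "apply_moves", "payload": {
  "commands": [
    [[-0.0044, 0.0009, 0, 0], [-0.0088, 0.0018, 0, 0], [-0.0132, 0.0027, 0, 0], [-0.0176, 0.0036, 0, 0], [-0.0221, 0.0045, 0, 0], [-0.0265, 0.0053, 0, 0], [-0.0309, 0.0062, 0, 0], [-0.0353, 0.0071, 0, 0]]
  ]
}}

```text
t: 10.2
ee_pos: [490.3, 151.2, 250.2]
orientation: [1.354, 1.108, -1.354]
ft_force: [2.4, -1.1, -4.3]
width: 19.6
```

```bash
python3 look.py wrist w6 stud_a; python3 look.py scene s6; python3 -c "
import cv2
i=cv2.imread('pics/s6.png'); cv2.imwrite('pics/s6c.png',cv2.resize(i[190:350,280:480],None,fx=3,fy=3,interpolation=2))"
```

```text
10.25 [489.7 151.2 250.1] jaw deg -11.4 F [ 1.2 -0.8 -2.2] w 20.0
stud_a [([436.8, 157.8, 15.3], 0.79), ([464.4, 163.4, 14.8], 0.75)]
10.35 [490.1 151.2 250.1] jaw deg -11.4 F [ 0.3 -0.3 -4.1] w 20.0
```

View pics/w6.png

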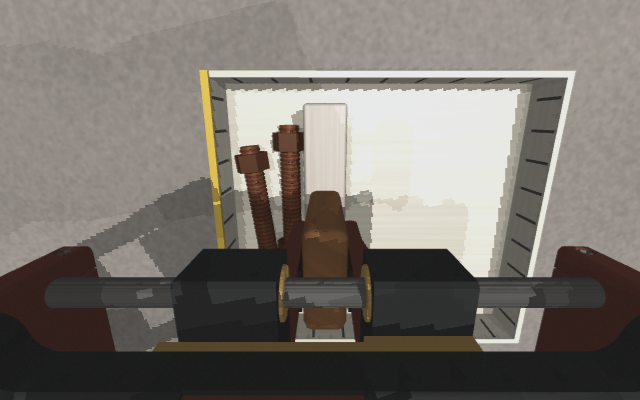

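View pics/s6c.png

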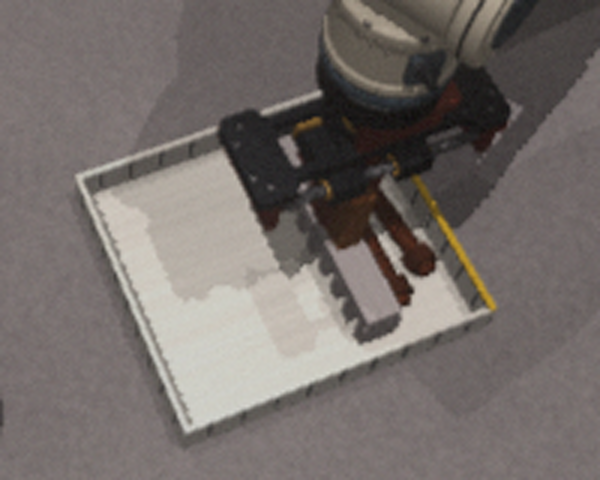

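Request:
{"api": "apply_moves", "payload": {
  "commands": [
    [[-0.002, 0.0004, 0, 0], [-0.004, 0.0008, 0, 0], [-0.006, 0.0012, 0, 0], [-0.008, 0.0016, 0, 0], [-0.01, 0.002, 0, 0], [-0.01, 0.002, 0, 0]]
  ]
}}

```text
t: 11.1
ee_pos: [480.3, 153.2, 250.1]
orientation: [1.354, 1.109, -1.355]
ft_force: [1.0, -0.4, -3.6]
width: 20.0
```

Request:
{"api": "apply_moves", "payload": {
  "commands": [
    [[-0.001, 0.0002, 0, 0], [-0.002, 0.0004, 0, 0], [-0.003, 0.0006, 0, 0], [-0.003, 0.0006, 0, 0]]
  ]
}}

```text
t: 11.6
ee_pos: [477.5, 153.8, 250.1]
orientation: [1.354, 1.109, -1.355]
ft_force: [1.5, 0.0, -3.6]
width: 19.7
```

```bash
python3 look.py wrist w7 stud_a; python3 look.py scene s7; python3 -c "
import cv2
i=cv2.imread('pics/s7.png'); cv2.imwrite('pics/s7c.png',cv2.resize(i[190:350,280:480],None,fx=3,fy=3,interpolation=2))"
```

```text
11.65 [477.4 153.8 250.1] jaw deg -11.4 F [ 1.6 -0.5 -3.9] w 19.7
stud_a [([455.3, 167.2, 18.2], 0.79), ([429.8, 159.4, 17.1], 0.73)]
11.75 [477.5 153.8 250.1] jaw deg -11.4 F [ 1.3 -0.5 -3.2] w 19.9
```

View pics/w7.png

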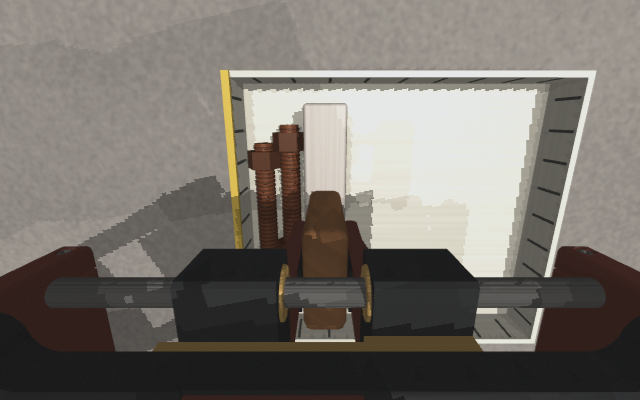

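View pics/s7c.png

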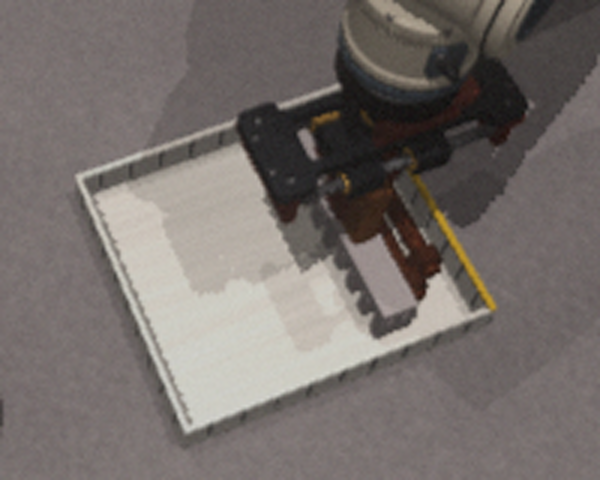

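Request:
{"api": "apply_moves", "payload": {
  "commands": [
    [[-0.001, 0.0002, 0, 0], [-0.002, 0.0004, 0, 0], [-0.003, 0.0006, 0, 0], [-0.003, 0.0006, 0, 0]]
  ]
}}

```text
t: 12.25
ee_pos: [474.6, 154.4, 250.2]
orientation: [1.354, 1.108, -1.354]
ft_force: [1.3, -0.2, -4.5]
width: 20.2
```

Request:
{"api": "apply_moves", "payload": {
  "commands": [
    [[-0.001, 0.0002, 0, 0], [-0.002, 0.0004, 0, 0], [-0.002, 0.0004, 0, 0]]
  ]
}}

```text
t: 12.62
ee_pos: [473.4, 154.7, 250.6]
orientation: [1.356, 1.107, -1.351]
ft_force: [5.5, -3.1, -4.3]
width: 19.7
```

```bash
python3 look.py wrist w8 stud_a; python3 look.py scene s8; python3 -c "
import cv2
i=cv2.imread('pics/s8.png'); cv2.imwrite('pics/s8c.png',cv2.resize(i[190:350,280:480],None,fx=3,fy=3,interpolation=2))"
```

```text
12.68 [473.5 154.7 250.6] jaw deg -11.4 F [ 5.7 -3.5 -5.2] w 19.9
stud_a [([427.6, 161.5, 12.9], 0.97), ([451.1, 170.6, 18.0], 0.77)]
12.78 [473.5 154.7 250.6] jaw deg -11.4 F [ 5.5 -3.8 -4.9] w 19.9
```

View pics/w8.png

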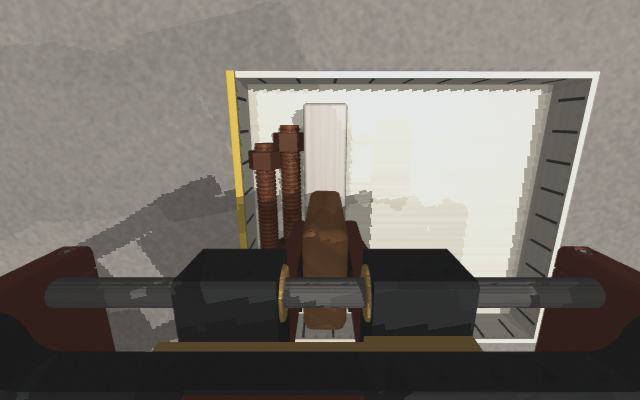

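View pics/s8c.png

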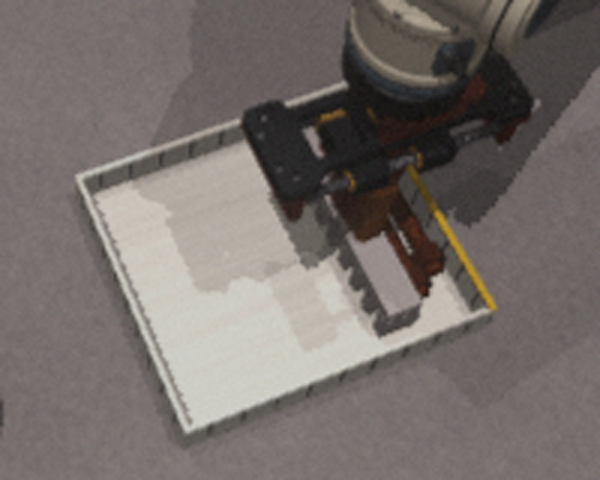

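Wall contact at about 6 N and both studs are parallel and snug. Backing off, then lifting.

Request:
{"api": "apply_moves", "payload": {
  "commands": [
    [[0.003, -0.0006, 0, 0], [0.008, -0.0016, 0, 0], [0.02, -0.004, 0, 0], [0.04, -0.008, 0, 0], [0.045, -0.009, 0.03, 0], [0.045, -0.009, 0.07, 0], [0.045, -0.009, 0.09, 0], [0.045, -0.009, 0.09, 0]]
  ]
}}

```text
t: 13.78
ee_pos: [518.4, 145.7, 341.6]
orientation: [1.357, 1.107, -1.352]
ft_force: [-0.2, -0.3, -3.7]
width: 20.2
```

```bash
python3 look.py wrist w9 stud_a
```

```text
13.82 [517.9 145.6 340.3] jaw deg -11.4 F [-0.2  0.  -3.9] w 20.0
stud_a [([431.5, 160.6, 12.6], 0.91), ([453.3, 170.4, 16.7], 0.69)]
```

View pics/w9.png

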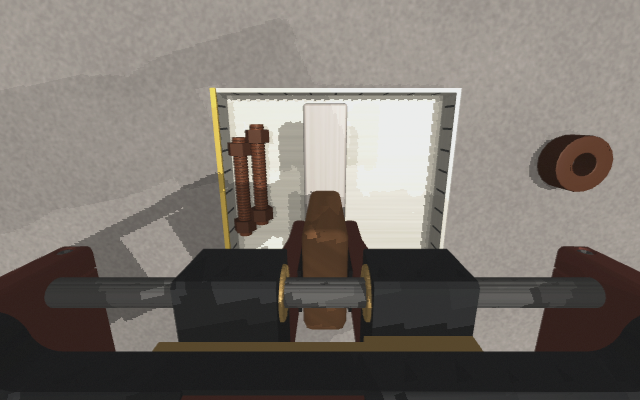

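Both studs lie parallel to the wall, at tray x of about -100 and -80 mm. Carrying the rake back to its clear starting spot.

Request:
{"api": "apply_moves", "payload": {
  "commands": [
    [[0.003, -0.045, 0, 0], [0.006, -0.095, 0, 0], [0.008, -0.145, 0, 0], [0.01, -0.195, 0, 0], [0.013, -0.245, 0, 0], [0.015, -0.28, 0, 0], [0.015, -0.293, 0, 0], [0.015, -0.293, 0, 0]]
  ]
}}

```text
t: 14.88
ee_pos: [532.2, -147.5, 339.1]
orientation: [1.355, 1.11, -1.356]
ft_force: [-0.5, 0.7, -3.5]
width: 20.1
```

Request:
{"api": "apply_moves", "payload": {
  "commands": [
    [[0, 0, -0.03, 0], [0, 0, -0.06, 0], [0, 0, -0.08, 0], [0, 0, -0.088, 0], [0, 0, -0.092, 0], [0, 0, -0.092, 0], [0, 0, -0.092, 0]]
  ]
}}

```text
t: 15.75
ee_pos: [532.9, -147.3, 248.9]
orientation: [1.355, 1.107, -1.353]
ft_force: [-0.0, -0.8, -3.4]
width: 19.9
```

```bash
python3 look.py scene s9 ; python3 -c "
import cv2
i=cv2.imread('pics/s9.png'); cv2.imwrite('pics/s9c.png',cv2.resize(i[120:350,240:480],None,fx=2.5,fy=2.5,interpolation=2))"
```

```text
15.8 [ 532.8 -147.3  248.9] jaw deg -11.4 F [-0.4 -0.  -3.6] w 20.0
```

View pics/s9c.png

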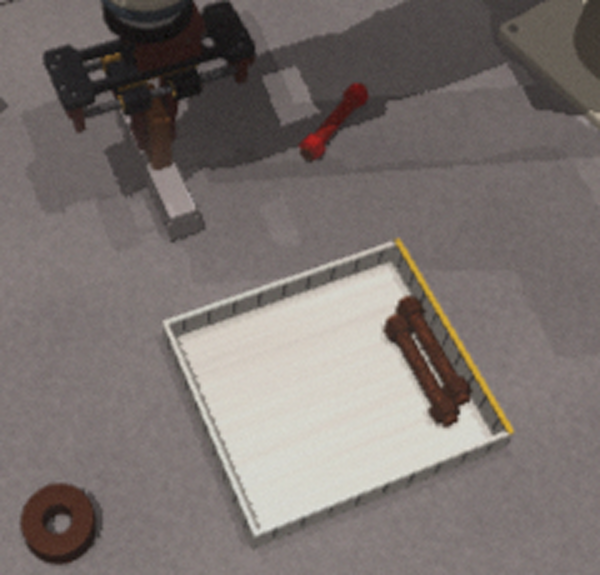

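Request:
{"api": "apply_moves", "payload": {
  "commands": [
    [[0, 0, -0.001, 0], [0, 0, -0.002, 0], [0, 0, -0.003, 0], [0, 0, -0.004, 0], [0, 0, -0.004, 0]]
  ]
}}

```text
t: 16.42
ee_pos: [532.6, -147.2, 244.4]
orientation: [1.354, 1.108, -1.354]
ft_force: [-1.0, 0.9, 1.1]
width: 20.2
```

Request:
{"api": "apply_moves", "payload": {
  "commands": [
    [[0, 0, -0.0005, 0], [0, 0, -0.001, 0], [0, 0, -0.001, 0]]
  ]
}}

```text
t: 16.8
ee_pos: [532.7, -147.0, 244.2]
orientation: [1.354, 1.108, -1.354]
ft_force: [-2.4, 4.0, 10.7]
width: 20.3
```

Feet are on the bench (about 10 N of contact). Opening the gripper.

Request:
{"api": "apply_moves", "payload": {
  "commands": [
    [[0, 0, 0.0005, 0], [0, 0, 0.0005, 0], [0, 0, 0.0005, 0], [0, 0, 0.0005, 0], [0, 0, 0.0005, 0], [0, 0, 0.0005, 0], [0, 0, 0.0005, 0], [0, 0, 0.0005, 0]]
  ],
  "gripper": 0.0878
}}

```text
t: 17.8
ee_pos: [532.6, -147.3, 243.7]
orientation: [1.354, 1.108, -1.354]
ft_force: [0.2, 0.1, -0.6]
width: 87.7
```

Request:
{"api": "apply_moves", "payload": {
  "commands": [
    [[0, 0, 0.03, 0], [0, 0, 0.07, 0], [0, 0, 0.12, 0], [0, 0, 0.15, 0], [-0.03, -0.04, 0.15, 0], [-0.06, -0.09, 0.15, 0], [-0.09, -0.13, 0.15, 0], [-0.09, -0.13, 0.15, 0]]
  ]
}}

```text
t: 18.8
ee_pos: [440.8, -279.3, 393.8]
orientation: [1.357, 1.106, -1.358]
ft_force: [-0.6, 1.8, -0.1]
width: 87.5
```

```bash
python3 look.py scene s10 rake stud_a; python3 look.py top t10 rake stud_a; python3 -c "
import cv2
i=cv2.imread('pics/s10.png'); cv2.imwrite('pics/s10c.png',cv2.resize(i[120:350,240:480],None,fx=2.5,fy=2.5,interpolation=2))
i=cv2.imread('pics/t10.png'); cv2.imwrite('pics/t10c.png',cv2.resize(i[140:320,140:420],None,fx=2.8,fy=2.8,interpolation=2))"
```

```text
18.85 [ 441.7 -278.2  393.8] jaw deg -11.6 F [-0.3  0.3 -0.4] w 87.8
rake [([530.8, -151.9, 2.6], 0.91), ([748.9, -308.8, 1.3], 0.78)]
stud_a [([428.4, 162.0, 13.9], 0.81), ([343.8, -101.9, 10.0], 0.7)]
19.0 [ 443.  -276.7  393.7] jaw deg -11.4 F [ 0.4 -0.   0.3] w 87.7
rake [([527.5, -149.3, -2.2], 0.76), ([747.4, -313.8, -1.5], 0.73), ([451.1, 170.5, 12.8], 0.37)]
stud_a [([449.8, 174.0, 10.7], 0.88), ([432.1, 161.2, 14.0], 0.6)]
```

View pics/s10c.png

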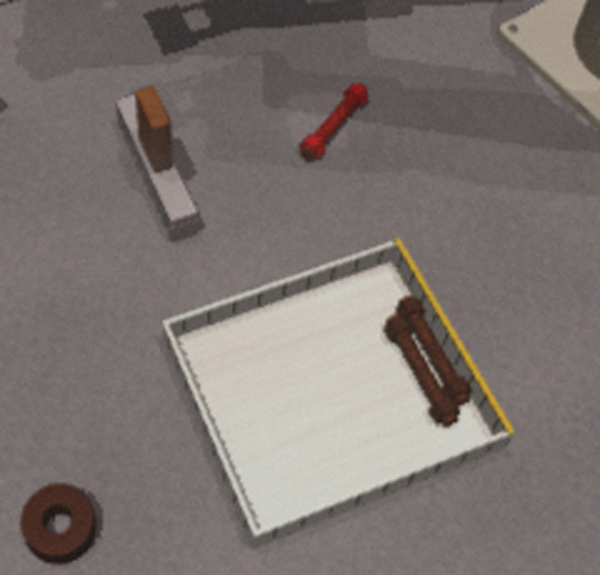

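View pics/t10c.png

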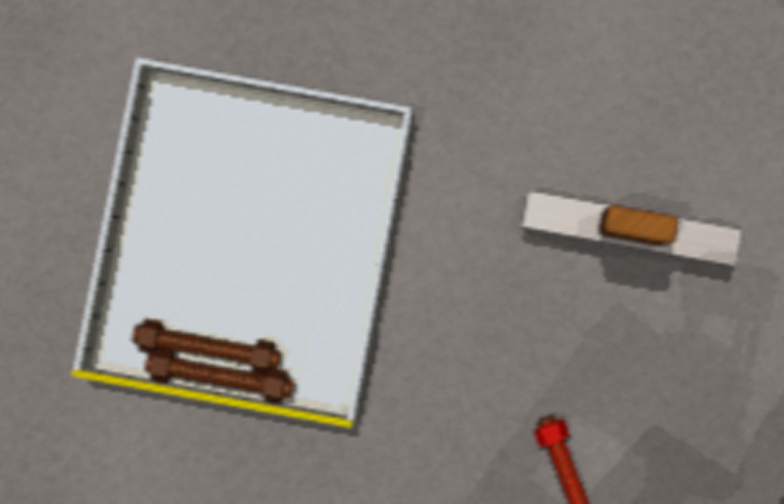

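The rake is upright on the bench and both studs are parallel along the yellow wall. Settling briefly, then handing in.

Request:
{"api": "apply_moves", "payload": {
  "commands": [
    [[0, 0, 0, 0], [0, 0, 0, 0], [0, 0, 0, 0], [0, 0, 0, 0]]
  ]
}}

```text
t: 19.6
ee_pos: [442.6, -277.2, 393.7]
orientation: [1.354, 1.108, -1.354]
ft_force: [-0.6, 0.3, -0.6]
width: 88.0
```

```bash
python3 -c "
from workcell import workorder
print(workorder.close_job())"
```

```text
the job is handed in; nothing more can be done
None
```

I picked up the 160 mm rake, set it in the tray behind the studs and combed both towards the yellow-edged wall until contact reached about 6 N. I then backed off, stood the rake on the bench at about (533, -147) mm and let go. I handed the job in at about 19.6 s; it reports no verdict.

- **Studs:** In the last pictures both lie flat and parallel to the wall. Their middles are at tray x of about -100 and -80 mm, so roughly 15 and 35 mm from the wall's inner face.
- **Rake:** It stands upright on its tines on the bench outside the tray. The arm is clear of everything with the gripper open.
- **Disagreements:** The networks gave one false "rake" report (confidence 0.37) on the rear stud. In the last scene picture they missed one of the two studs, but that picture and the top one show both clearly.

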